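# Checkweigh a carton of culture dishes

## Task

Check-weigh the carton of culture dishes: slide it with your fingertips, without lifting it, from the infeed table straight down the lane until it stands squarely in the middle of the weighing plate; push it smoothly rather than knocking it, and let neither the carton nor your hand touch either guide rail, because a touch spoils the reading. Then take your fingers off the carton and press the print key, the larger of the indicator's two keys, fully down and release it; leave the tare key and everything else on the bench alone.

Things in the scene. Friction and masses are not known exactly. Their poses are not given: they have to be found in the camera images.
- carton: closed brown cardboard carton of culture dishes, 110 mm long (its x axis, along the lane), 100 mm wide (y), 55 mm tall, 0.35 to 0.7 kg; origin at the centre of its underside. It starts on the steel infeed table, before the lane, a little off the lane's centre line and turned up to 0.25 rad from it, its +x end ahead.
- plate: aluminium weighing plate of the checkweigher, 160 mm long (x) by 150 mm wide (y), fixed and level, top 70 mm above the bench; origin at the centre of its top face; x points down the lane, the way the carton travels, y to the left of that, z up. The steel infeed table is flush with it: 200 mm wide, from 85 to 350 mm before the plate's centre (x = -0.085 to -0.35), with a 5 mm gap between the two.
- lane_mouth (a point): point on the infeed table's top face, on the lane's centre line, where the rails become parallel, 125 mm before the plate's centre (x = -0.125 of the plate). The lane between the rails runs from here straight to 85 mm past the plate's centre and is 124 mm wide inside.
- rail_left: left guide rail (+y side): white strip 8 mm thick, from 8 to 30 mm above the plate's top face, inner face 62 mm from the lane's centre line, x from -0.125 to 0.085 of the plate; before it a 34 mm lead-in flares outwards to 83 mm from the centre line at x = -0.155. Held by two thin upright posts outside it, 97 mm from the centre line. Fixed; its origin and axes are those of the plate.
- rail_right: right guide rail (-y side), the mirror image of the left one; its origin and axes are those of the plate.
- print_key (a joint): travel of the print key, 0 when up, 0.006 m fully down; a spring key that needs 1.5 N to start and 5 N to go fully down, and comes back up by itself.
- print_key_top (a point): centre of the top of the print key when up, 57 mm above the bench: the larger of the two round white keys on the low front shelf of the white weighing indicator, 34 mm across, on the right as seen from the robot; press straight down. It stands 10 mm above a bezel 50 mm across. The indicator is 150 mm deep, 140 mm wide and fixed; its shelf is 35 mm high, its display part behind the keys 69 mm high.
- tare_key (a joint): travel of the tare key, 0 when up, 0.006 m fully down: the smaller of the two keys, 18 mm across, 76 mm to the left of the print key; it is not to be pressed.
- flask_big: the larger conical flask with a foil cap, 84 mm across its foot, 145 mm tall; origin at the centre of its underside; to be left alone
- flask_small: the smaller conical flask with a foil cap, 64 mm across its foot, 105 mm tall; origin at the centre of its underside; to be left alone
- wash_bottle: squeeze wash bottle with a bent spout, 68 mm across, 205 mm tall; origin at the centre of its underside; to be left alone
- beaker: glass beaker, 68 mm across, 75 mm tall, open at the top; origin at the centre of its underside; to be left alone
- tape_roll: roll of clear tape lying flat, 64 mm across, 20 mm high; origin at the centre of its underside; to be left alone
- timer: white digital timer lying flat, 62 x 70 x 18 mm; origin at the centre of its underside; to be left alone
- notebook: spiral notebook with a pen on it, 210 x 150 x 14 mm (22 mm at the pen); origin at the centre of its underside; to be left alone
Mind the look-alikes: they are no part of the job. Leave any pink or purple look-alike of the carton alone.

How it is judged:
On the way, in this order (a step that is already met when the one before it is completed fails the run):
1. the carton stands at rest on the middle of the weighing plate, no longer touched by the robot (x of carton in the frame of plate between -0.018 and 0.018 m and z of carton in the frame of plate below 0.004 m and angle between the x axis of carton and the x axis of plate, either way round below 0.12 rad and contact force between carton and plate above 2 N and linear speed of carton below 0.01 m/s and angular speed of carton below 0.05 rad/s and contact force between carton and the arm below 0.05 N and contact force between carton and the fingers below 0.05 N), for 0.3 s.
2. the print key is pressed down (value of joint print_key above 0.0045 m), for 0.05 s.
At the end, for the whole second after the job is handed in: The carton rests on the weighing plate, within 18 mm of its middle along the lane and within 0.12 rad of square to it, clear of both rails, at rest, and the print key has been pressed at least 4.5 mm down and is up again (x of carton in the frame of plate between -0.018 and 0.018 m and z of carton in the frame of plate below 0.004 m and angle between the x axis of carton and the x axis of plate, either way round below 0.12 rad and contact force between carton and plate above 2 N and linear speed of carton below 0.01 m/s and angular speed of carton below 0.05 rad/s and value of joint print_key below 0.001 m); the robot touches nothing.
It fails at once if a guide rail is touched, by the carton or by the robot (contact force between any of rail_left, rail_right and anything else above 0.3 N).
It fails at once if the carton is lifted or tipped instead of slid, or falls off the infeed table or the plate (z of carton in the frame of plate above 0.012 m or z of carton in the frame of plate below -0.012 m or angle between carton's own z axis and vertical above 0.12 rad).
It fails at once if the carton is flicked or knocked along, faster than 0.4 m/s (linear speed of carton above 0.4 m/s).
It fails at once if the tare key is pressed, or the print key while the carton is not standing properly on the plate (value of joint tare_key above 0.002 m or (value of joint print_key above 0.003 m and not (x of carton in the frame of plate between -0.018 and 0.018 m and z of carton in the frame of plate below 0.004 m and angle between the x axis of carton and the x axis of plate, either way round below 0.12 rad and contact force between carton and plate above 2 N))).
It fails at once if one of the other loose things is shifted by more than 20 mm (distance of any of flask_big, flask_small, wash_bottle, beaker, tape_roll, timer, notebook from where it was at the start of the episode above 0.02 m).
It also fails if it takes over 67 s, if anything falls off the work surface, if the arm or the gripper's body presses on something with over 40 N, if the wrist force passes 120 N, or if a joint passes its speed limit or range.

## Robot

A 6-joint arm with a two-finger parallel gripper is mounted at the origin on the work surface. World frame = base frame: x ahead of the robot, y to its left, z up, the work surface at z = 0. Lengths are in m, angles in rad, forces in N, time in s.
With the tool pointing down it reaches from about 0.35 to 0.775 m from the base axis. Payload 7.3 kg.
Tool frame: the origin (TCP) lies midway between the tips of the shut fingers; the grasp point (between the pads) lies 19 mm behind it; z points along the fingers, y is the line along which they close (so a half turn about z gives the same grasp; the last joint's range is limited). The gripper opens to 92 mm and grips with 3 to 60 N. Pads are 19 mm wide; open, the fingers measure 130 mm over their backs; the gripper's body (75 mm by 190 mm) begins 47 mm behind the grasp point.
Start: joints at [-1.276, 0.342, 1.524, -0, 1.275, -0.146], TCP at [0.224, -0.475, 0.227] pointing down, gripper open.
Joint ranges: [-2.53, 2.53], [-0.77, 2.02], [0.04, 2.7], [-1, 4.14], [0.28, 2.66], [-3.11, 3.11]. Speed limits (rad/s): [2.57, 2.57, 3.14, 3.14, 3.14, 3.14].

## Interface

Orientations are given as [roll, pitch, yaw] about the fixed x, y, z axes, in that order (R = Rz(yaw) Ry(pitch) Rx(roll)).
In Python, from cell import monitor, vision, workorder gives the robot as it stands.
- The arm moves only by the tool move_arm, never from a script. Its argument "rows" is a list of rows, each a list of 5 numbers: the shift along the world's x, y, z in mm, then the turn about the world's z in rad, then the closure, from -1 (fully open) to 1 (shut). A call has 1 to 12 rows; each row shifts and turns the commanded pose from where the row before left it; what a row does not reach is not made up. A row lasts 1/10 s, in which the tool goes at most 50 mm and 8.59 degrees, less where a joint would pass 70% of its speed; a pose out of reach is approached as far as the arm can. A call is refused whole if a number of a shift passes 50 or a number of a turn 0.15, either way. A call with a gripper value outside its range is refused whole. The fingers move at their own pace and stop on an object; "newtons" is the grip in N (left out, the last holds). Time passes only in rows, so rows that do not move let the fingers close. It gives the time, the measured TCP pose, the force, the opening and the grip force at its end, in the units of the state.
- monitor.observe(): the state, without advancing time (a new reading comes with each control period).
- vision.read_camera(name): name is "scene" or "side" or "wrist"; returns the picture (384x512x3 uint8, red, green, blue); there is no depth.
- vision.get_calibration(name): a dict with "K" (3x3 intrinsics, pixels), "k1" (the pictures are not rectified: a ray, as slopes to the right and down, at radius r is drawn at 1 + k1 r^2 times it, then the intrinsics apply), "T" (4x4, takes a point from camera to world coordinates); the wrist camera has in their place "mount" (4x4, takes a point from camera to tool coordinates, whose origin is the TCP and whose axes are the flange's). Camera axes: x right, y up, looking along -z (the intrinsics and any distortion apply to the point x, -y, -z); pixel columns grow to the right and rows downward; lengths in m; the calibration is good to about 2 mm. A picture is of the moment at which its call begins: read the wrist's pose just before it. get_calibration takes no time and is no camera call.
- workorder.hand_in(): hands the job in; it is judged then, once.
The state is a dict: "time": time; "qpos": joint angles; "qvel": joint speeds; "joint_efforts": joint torques, N m; "tool_pos": TCP position; "tool_rot": TCP orientation; "contact_force": force on the tool from outside, world axes, zero at the start; "torque": the same for the moment, N m; "opening": finger opening in m; "grip_force": force on a finger pad.
Only numpy, scipy, OpenCV 4.12 (cv2) and the standard library are available. Lean on these libraries where they do the work, as an engineer would, in place of code of your own. Each camera call takes 0.05 s, during which the arm holds its last target. There are 200 camera calls.

## Working session

There is one attempt and no reset: what is moved stays moved. The work goes in short steps, Python scripts to look and compute and a tool call to move; the robot and the scene stay as the last step left them, time stands still between calls to the robot, and variables do not carry over. Pictures are saved under pics/ and viewed, at most 10 in all, crops included, and the job is handed in when it is done.

Besides the shell and the picture viewer there is one more tool, called after "Emit:" as name(argument=value, ...) on one line, values as JSON. move_arm: Moves the arm, as the interface text tells. Its arguments: {"type":"object","properties":{"rows":{"type":"array","items":{"type":"array","items":{"type":"number"}}},"newtons":{"type":"number"}},"required":["rows"]}

```bash
ls; mkdir -p pics
python3 - <<'E'
from cell import monitor, vision
import cv2,numpy as np
print(monitor.observe())
for n in ("scene","side"):
    im=vision.read_camera(n); cv2.imwrite(f"pics/{n}0.png",im[...,::-1])
    print(n,vision.get_calibration(n))
print(vision.get_calibration("wrist"))
E
```

```text
pics
{'time': 0.0, 'qpos': array([-1.27597639e+00,  3.42723163e-01,  1.52502968e+00, -1.80149572e-05,
        1.27536156e+00, -1.45999839e-01]), 'qvel': array([-1.26825402e-03, -8.48678952e-04,  5.31139967e-04, -1.41130731e-03,
        1.83712380e-03, -3.25294288e-05]), 'joint_efforts': array([-1.11443722e-03, -4.31248212e+01, -2.44212538e+01,  7.17292889e-02,
        5.61598269e-02, -1.34935053e-04]), 'tool_pos': array([ 0.22390448, -0.47441458,  0.2260403 ]), 'tool_rot': array([-3.14008459e+00, -2.04343207e-04,  4.40824884e-01]), 'contact_force': array([-0.2732573 , -0.45374684,  0.25760567]), 'torque': array([ 0.02068369,  0.05808685, -0.01446464]), 'grip_force': 0.0, 'opening': 0.09192572210239182}
scene {'K': array([[377.18448554,   0.        , 262.60676315],
       [  0.        , 377.18448554, 194.87190413],
       [  0.        ,   0.        ,   1.        ]]), 'k1': -0.10000592488778194, 'T': array([[ 0.84514619, -0.44200661,  0.3005962 ,  0.9493771 ],
       [ 0.53449905,  0.69225996, -0.48485763, -0.68232341],
       [ 0.00621956,  0.57044396,  0.82131298,  1.16134272],
     
[... 343 characters left out ...]
1126763,  0.4798508 ,  0.64690726],
       [ 0.00286086,  0.68222209,  0.73113941,  1.11413717],
       [ 0.        ,  0.        ,  0.        ,  1.        ]])}
{'K': array([[328.22163061,   0.        , 259.78675199],
       [  0.        , 328.22163061, 189.38365086],
       [  0.        ,   0.        ,   1.        ]]), 'k1': -0.010642967480193154, 'mount': array([[ 4.44986929e-04,  9.56663194e-01,  2.91196385e-01,
         7.85338443e-02],
       [ 9.99999287e-01, -7.48435334e-04,  9.30691243e-04,
        -4.00258432e-04],
       [ 1.10829972e-03,  2.91195763e-01, -9.56662845e-01,
        -1.58500910e-01],
       [ 0.00000000e+00,  0.00000000e+00,  0.00000000e+00,
         1.00000000e+00]])}
```

View pics/scene0.png

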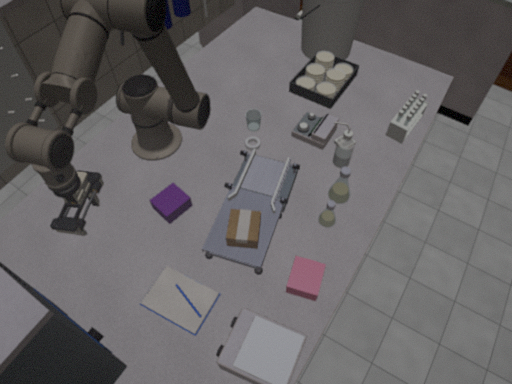

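View pics/side0.png

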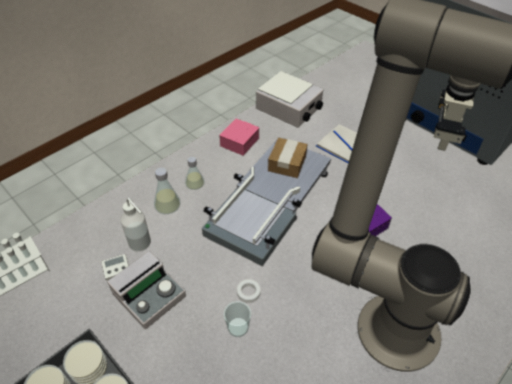

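The scene view shows the brown carton at about (243,228), with the plate near (265,175) between the white rails. In the side view the indicator is at about (147,290), with the print key at (165,288) and the tare key at (142,306). I'll crop in for accuracy.

```bash
cat > h.py <<'E'
import numpy as np,cv2
from cell import vision,monitor
from scipy.spatial.transform import Rotation as Ro
def cal(n,st=None):
    c=vision.get_calibration(n)
    if n=="wrist":
        A=np.eye(4);A[:3,:3]=Ro.from_euler('xyz',st['tool_rot']).as_matrix();A[:3,3]=st['tool_pos']
        c['T']=A@c['mount']
    return c
def dist(c): return np.array([c['k1'],0,0,0,0.])
def proj(c,P):
    P=np.atleast_2d(P).astype(float); q=(P-c['T'][:3,3])@c['T'][:3,:3]; q=q*[1,-1,-1]
    return cv2.projectPoints(q,np.zeros(3),np.zeros(3),c['K'],dist(c))[0][:,0]
def rays(c,uv):
    s=cv2.undistortPoints(np.float64(uv).reshape(-1,1,2),c['K'],dist(c))[:,0]
    d=np.c_[s[:,0],-s[:,1],-np.ones(len(s))]@c['T'][:3,:3].T
    return c['T'][:3,3],d
def onz(c,uv,z):
    o,d=rays(c,uv); return o+d*((z-o[2])/d[:,2])[:,None]
def crop(im,x,y,w,h,f): return cv2.resize(im[y:y+h,x:x+w],None,fx=f,fy=f,interpolation=cv2.INTER_CUBIC)[...,::-1]
E
python3 - <<'E'
import cv2,numpy as np
a=cv2.imread('pics/scene0.png');b=cv2.imread('pics/side0.png')
f=lambda i,x,y,w,h,s:cv2.resize(i[y:y+h,x:x+w],None,fx=s,fy=s,interpolation=cv2.INTER_CUBIC)
cv2.imwrite('pics/c1.png',np.hstack([f(a,200,140,105,140,4),f(b,200,130,95,140,4)]))
E
```

```text
(no output)
```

View pics/c1.png

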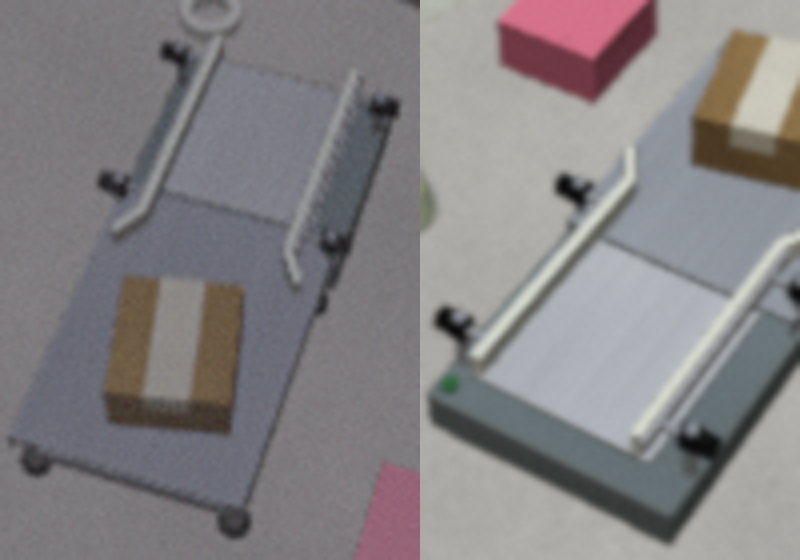

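The scene crop shows the left rail from (218,40) to a knee at (148,212), and the right rail from (354,75) to a knee at (291,250). The carton's top corners are at about (125,278), (244,288), (232,408) and (107,397). I'll fit the lane and the carton, and locate the keys in both views.

```bash
cat > fit.py <<'E'
from h import *
from scipy.optimize import least_squares
S=cal('scene');D=cal('side')
def u(p,x0,y0): return (np.array(p)+.5)/4-.5+[x0,y0]
obs=[('s',(218,41),(.085,.066,.1)),('s',(148,212),(-.125,.066,.1)),('s',(117,231),(-.155,.087,.1)),
('s',(354,76),(.085,-.066,.1)),('s',(291,250),(-.125,-.066,.1)),('s',(297,280),(-.155,-.087,.1)),
('s',(12,437),(-.35,.1,.07)),('s',(245,510),(-.35,-.1,.07)),
('d',(478-420,355),(.085,-.066,.1)),('d',(630-420,182),(-.125,-.066,.1)),('d',(630-420,150),(-.155,-.087,.1)),('d',(638-420,440),(.085,.066,.1)),('d',(780-420,243),(-.125,.066,.1))]
def w(p,P):
    c,s=np.cos(p[2]),np.sin(p[2]);P=np.array(P);return np.r_[p[0]+c*P[0]-s*P[1],p[1]+s*P[0]+c*P[1],P[2]]
def res(p):
    r=[]
    for k,q,P in obs:
        r.append(proj(S if k=='s' else D,w(p,P))[0]-(u(q,200,140) if k=='s' else u(q,200,130)))
    return np.array(r)
if __name__=="__main__":
    p0=onz(S,[(265,175)],.07)[0]
    sol=least_squares(lambda p:res(p).ravel(),[p0[0],p0[1],2.5],loss='soft_l1')
    best=min((least_squares(lambda p:res(p).ravel(),[p0[0],p0[1],a],loss='soft_l1') for a in (0,1.5,3,-1.5)),key=lambda s:s.cost)
    print(best.x,best.cost);print(np.round(res(best.x),1).tolist())
    c=onz(S,[u(q,200,140) for q in [(125,278),(244,288),(232,408),(107,397)]],.125)
    print(c,c.mean(0),np.linalg.norm(c-np.roll(c,1,0),axis=1))
    # keys: white discs
    a=cv2.imread('pics/scene0.png');b=cv2.imread('pics/side0.png')
    print('key side',onz(D,[(165,288)],.057),onz(D,[(142,306)],.055))
    f=lambda i,x,y,w,h,s:cv2.resize(i[y:y+h,x:x+w],None,fx=s,fy=s,interpolation=cv2.INTER_CUBIC)
    cv2.imwrite('pics/c2.png',np.hstack([f(a,285,100,60,60,6),f(b,100,250,70,60,6)]))
E
python3 fit.py
```

```text
[0.50610628 0.04307148 1.8291731 ] 12.707689597756954
[[0.3, -1.8], [-1.3, -1.1], [-2.3, -0.5], [0.2, -2.3], [-0.4, -0.9], [1.6, 0.4], [-0.5, -0.1], [0.6, -0.8], [-0.1, -0.2], [0.1, -2.1], [-0.7, -2.4], [0.1, -2.2], [0.5, -1.4]]
[[ 0.5131206  -0.17402395  0.125     ]
 [ 0.6000468  -0.12993987  0.125     ]
 [ 0.65097425 -0.22717889  0.125     ]
 [ 0.5641865  -0.27127963  0.125     ]] [ 0.58208204 -0.20060558  0.125     ] [0.10984714 0.09746574 0.10976809 0.09734983]
key side [[0.48847105 0.36744235 0.057     ]] [[0.4882948  0.44105353 0.055     ]]
```

View pics/c2.png

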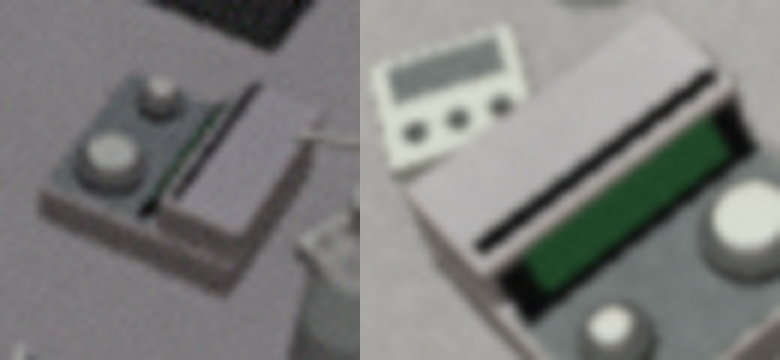

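Carton in the plate frame is about x=-0.255, y=-0.011, yaw +0.225, and its fitted size matches the given one. In the side crop the print key is at about (164.4,285.8); in the scene it is at (303.6,125.2). Next I'll take a wrist view above the lane.

Emit:
move_arm(rows=[[27, 31, 12, 0.11, -1], [27, 31, 12, 0.11, -1], [27, 31, 12, 0.11, -1], [27, 31, 12, 0.11, -1], [27, 31, 12, 0.12, -1], [27, 31, 12, 0.12, -1], [27, 31, 12, 0.12, -1], [27, 31, 12, 0.12, -1], [27, 31, 12, 0.12, -1], [27, 31, 12, 0.12, -1], [27, 31, 0, 0.12, -1], [19, 33, 0, 0.108, -1]])

```text
time: 1.3
tool_pos: [0.5413, -0.0994, 0.3464]
tool_rot: [3.142, -0.0, 1.834]
contact_force: [0.4, -0.3, -0.0]
opening: 0.0919
grip_force: 0.0
```

Emit:
move_arm(rows=[[0, 0, 0, 0, -1], [0, 0, 0, 0, -1], [0, 0, 0, 0, -1]])

```text
time: 1.6
tool_pos: [0.5395, -0.1016, 0.3465]
tool_rot: [-3.141, 0.0, 1.827]
contact_force: [-0.3, -0.7, 0.4]
opening: 0.0919
grip_force: 0.0
```

Run:
```python
from h import *
from fit import w
s=monitor.observe();print(s['tool_pos'],s['tool_rot'],s['contact_force'])
im=vision.read_camera('wrist');cv2.imwrite('pics/w1.png',im[...,::-1]);np.save('w1.npy',np.r_[s['tool_pos'],s['tool_rot']])
b=cv2.resize(im,None,fx=1.5,fy=1.5,interpolation=cv2.INTER_CUBIC)[...,::-1].copy()
c=cal('wrist',s);p=[.506,.043,1.829]
for P in [(.085,.066,.1),(-.125,.066,.1),(-.155,.087,.1),(.085,-.066,.1),(-.125,-.066,.1),(-.155,-.087,.1),(-.08,.075,.07),(-.08,-.075,.07),(.08,.075,.07),(.08,-.075,.07)]:
    q=proj(c,w(p,P))[0]; cv2.circle(b,tuple(int(t*1.5) for t in q),3,(0,0,255),1)
cv2.imwrite('pics/w1b.png',b)
```

```text
[ 0.53951386 -0.10159844  0.34651906] [-3.14087803e+00  7.44590929e-05  1.82711579e+00] [-0.31429484 -0.69421841  0.44411757]
```

View pics/w1b.png

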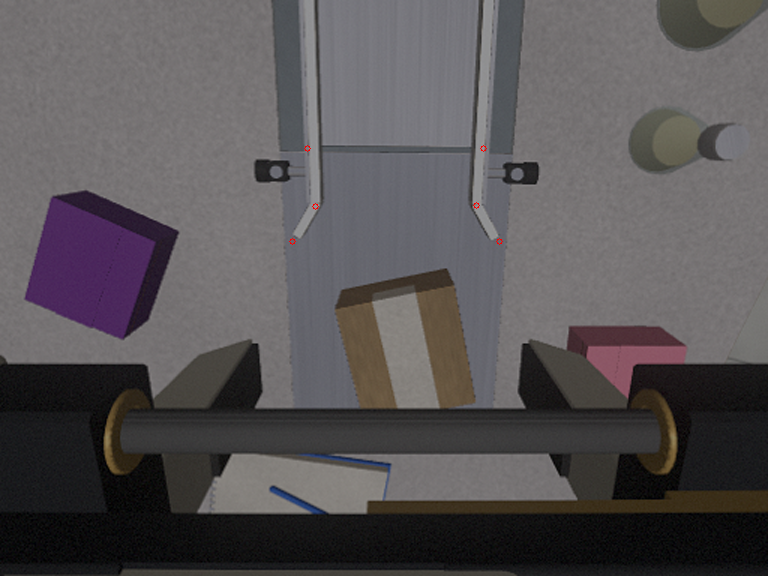

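The wrist view agrees with the fitted lane: the overlay circles land on both rail knees, (315,206) and (476,206), and on the gap. The carton's top front corners are at (338,308) and (455,288) in this enlarged picture. I'll check those against the carton pose and compute the side-push targets.

```bash
cat >> h.py <<'E'
LP=np.array([.506,.043,1.829])
def tol(P,p=LP):
    d=np.atleast_2d(P)[:,:2]-p[:2];c,s=np.cos(p[2]),np.sin(p[2]);return np.c_[d@[c,s],d@[-s,c]]
def tow(x,y,p=LP):
    c,s=np.cos(p[2]),np.sin(p[2]);return np.array([p[0]+c*x-s*y,p[1]+s*x+c*y])
def carton(n,st=None,im=None,z=.125):
    """top-face rectangle of the carton from the brown+tape mask"""
    c=cal(n,st); return c
E
python3 - <<'E'
from h import *
v=np.load('w1.npy');c=cal('wrist',dict(tool_pos=v[:3],tool_rot=v[3:]))
k=tol(onz(c,np.array([(338,308),(455,288),(474,402),(358,408)])/1.5,.125));print(np.round(k,4))
d=k[0]-k[1];print('front edge',np.linalg.norm(d),'yaw',np.arctan2(-d[0],d[1]))
th=np.arctan2(-d[0],d[1]);print('centre',(k[0]+k[1])/2-.055*np.array([np.cos(th),np.sin(th)]))
print('base front corners',tol(onz(c,np.array([(344,287),(448,268)])/1.5,.07)))
S,D=cal('scene'),cal('side')
a,b=rays(S,[(303.6,125.2)]),rays(D,[(164.4,285.8)])
A=np.c_[a[1][0],-b[1][0]];t=np.linalg.lstsq(A,b[0]-a[0],rcond=None)[0]
print('key',a[0]+a[1][0]*t[0],b[0]+b[1][0]*t[1],onz(S,[(303.6,125.2)],.057),onz(D,[(164.4,285.8)],.057))
for x,y in [(-.255,-.12),(-.255,-.062)]: print(tow(x,y))
E
```

```text
[[-0.2048  0.0475]
 [-0.1878 -0.0476]
 [-0.2918 -0.0681]
 [-0.2976  0.033 ]]
front edge 0.09668055217645904 yaw 0.1771710833926401
centre [-0.25045085 -0.00975559]
base front corners [[-0.20387839  0.04749902]
 [-0.18580782 -0.0481172 ]]
key [0.49793888 0.36204732 0.04997743] [0.49880355 0.3627592  0.05029516] [[0.50079145 0.35544809 0.057     ]] [[0.49486546 0.36455003 0.057     ]]
[ 0.68713479 -0.1729055 ]
[ 0.63105748 -0.18771547]
```

Emit:
move_arm(rows=[[11, -5, 0, -0.13, -0.3], [11, -5, 0, -0.13, -0.3], [11, -5, 0, -0.13, -0.3], [11, -5, 0, -0.13, -0.3], [11, -6, 0, -0.13, -0.3], [11, -6, 0, -0.13, -0.3], [11, -6, -10, -0.13, -0.3], [11, -6, -10, -0.13, -0.3], [11, -6, -10, -0.13, -0.3], [11, -5, -10, -0.13, -0.3], [11, -5, -10, -0.13, -0.3], [9, -6, -10, -0.139, -0.3]])

```text
time: 2.85
tool_pos: [0.6698, -0.1686, 0.2863]
tool_rot: [3.142, 0.0, 0.252]
contact_force: [0.0, -0.1, 0.5]
opening: 0.0595
grip_force: 0.0
```

Emit:
move_arm(rows=[[0, 0, -20, 0, -0.3], [0, 0, -20, 0, -0.3], [0, 0, -20, 0, -0.3], [0, 0, -20, 0, -0.3], [0, 0, -15, 0, -0.3], [0, 0, 0, 0, -0.3], [0, 0, 0, 0, -0.3]])

```text
time: 3.55
tool_pos: [0.6697, -0.168, 0.1922]
tool_rot: [3.141, -0.0, 0.258]
contact_force: [-0.5, 0.2, 0.8]
opening: 0.0592
grip_force: 0.0
```

Run:
```python
from h import *
s=monitor.observe();print(s['tool_pos'],s['tool_rot'],s['contact_force'],s['opening'],tol(s['tool_pos']))
im=vision.read_camera('wrist');cv2.imwrite('pics/w2.png',im[...,::-1])
```

```text
[ 0.66973468 -0.16796606  0.19220994] [ 3.14132506e+00 -1.97429357e-05  2.58057268e-01] [-0.54745819  0.15709169  0.79166913] 0.05919568074696194 [[-0.24578128 -0.10443796]]
```

View pics/w2.png

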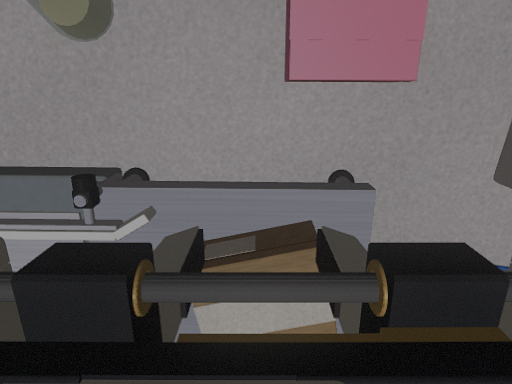

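The wrist view shows the fingers outside the carton's right face, whose base edge runs from (204,238) to (314,222), over the table and clear of the rail. I'll descend.

Run:
```python
from h import *
s=monitor.observe();c=cal('wrist',s)
print(tol(onz(c,[(204,238),(314,222)],.07)), tol(onz(c,[(372,184),(135,181)],.07)))
```

```text
[[-0.19296624 -0.05004377]
 [-0.29546482 -0.06630977]] [[-0.34552334 -0.1028805 ]
 [-0.1341472  -0.10551151]]
```

Emit:
move_arm(rows=[[0, 0, -20, 0, -0.3], [0, 0, -20, 0, -0.3], [0, 0, -20, 0, -0.3], [0, 0, -20, 0, -0.3], [0, 0, -15, 0, -0.3], [0, 0, -11, 0, -0.3], [0, 0, 0, 0, -0.3], [0, 0, 0, 0, -0.3]])

```text
time: 4.4
tool_pos: [0.6705, -0.167, 0.0865]
tool_rot: [3.141, -0.001, 0.26]
contact_force: [0.2, -0.5, 0.4]
opening: 0.0596
grip_force: 0.0
```

Emit:
move_arm(rows=[[-3.9, -1, 0, 0, -0.3], [-3.9, -1, 0, 0, -0.3], [-3.9, -1, 0, 0, -0.3], [-3.9, -1, 0, 0, -0.3], [-3.9, -1, 0, 0, -0.3], [-2.9, -0.8, 0, 0, -0.3], [-2.9, -0.8, 0, 0, -0.3], [-1.9, -0.5, 0, 0, -0.3], [-1.9, -0.5, 0, 0, -0.3], [-1.9, -0.5, 0, 0, -0.3]])

```text
time: 5.4
tool_pos: [0.6392, -0.175, 0.0859]
tool_rot: [3.141, -0.001, 0.26]
contact_force: [2.2, -0.0, 0.4]
opening: 0.0599
grip_force: 0.8
```

```bash
cat > cart.py <<'E'
from h import *
def look(name,save=None):
    S=cal(name);im=vision.read_camera(name)
    if save: cv2.imwrite(save,im[...,::-1])
    hsv=cv2.cvtColor(im,cv2.COLOR_RGB2HSV)
    m=cv2.inRange(hsv,(8,70,40),(25,255,255))
    # restrict to the lane region
    q=proj(S,[np.r_[tow(x,y),z] for x,y,z in [(-.35,.12,.13),(-.35,-.12,.07),(.12,-.12,.07),(.12,.12,.13)]])
    r=np.zeros_like(m);cv2.fillConvexPoly(r,cv2.convexHull(q.astype(np.int32)),255)
    m=cv2.bitwise_and(m,r);m=cv2.morphologyEx(m,cv2.MORPH_CLOSE,np.ones((15,15),np.uint8))
    return im,m
if __name__=="__main__":
    import sys
    from scipy.optimize import least_squares
    tag=sys.argv[1];s=monitor.observe();print(np.round(tol(s['tool_pos']),4),s['contact_force'].round(1))
    im,m=look('scene',f'pics/s{tag}.png')
    con=max(cv2.findContours(m,cv2.RETR_EXTERNAL,cv2.CHAIN_APPROX_NONE)[0],key=cv2.contourArea)
    hull=cv2.convexHull(con)[:,0]
    S=cal('scene')
    # silhouette hull corners -> poly
    ap=cv2.approxPolyDP(hull.reshape(-1,1,2),3,True)[:,0]
    print('hull',ap.tolist(), 'area',cv2.contourArea(con))
    print('z.125',np.round(tol(onz(S,ap,.125)),4).tolist());print('z.07',np.round(tol(onz(S,ap,.07)),4).tolist())
E
python3 cart.py 1
```

```text
[[-0.2448 -0.0731]] [ 2.2 -0.   0.4]
hull [[252, 211], [260, 220], [241, 245], [227, 243], [225, 232], [231, 209]] area 572.5
z.125 [[-0.1975, -0.0194], [-0.222, -0.0545], [-0.3249, -0.0262], [-0.3316, 0.0171], [-0.2972, 0.0367], [-0.2111, 0.0483]]
z.07 [[-0.1647, -0.0075], [-0.1905, -0.0445], [-0.2989, -0.0147], [-0.3059, 0.031], [-0.2698, 0.0515], [-0.179, 0.0638]]
```

Emit:
move_arm(rows=[[-1.9, -0.5, 0, 0, -0.3], [-1.9, -0.5, 0, 0, -0.3], [-1.9, -0.5, 0, 0, -0.3], [-1.9, -0.5, 0, 0, -0.3], [-1.9, -0.5, 0, 0, -0.3], [-1.5, -0.4, 0, 0, -0.3], [0, 0, 0, 0, -0.3], [0, 0, 0, 0, -0.3]])

```text
time: 6.25
tool_pos: [0.6276, -0.1777, 0.0856]
tool_rot: [-3.141, 0.001, 0.26]
contact_force: [0.5, 1.1, -0.2]
opening: 0.0597
grip_force: 0.0
```

```bash
python3 cart.py 2
python3 - <<'E'
from h import *
a=cv2.imread('pics/s2.png');b=vision.read_camera('side')
cv2.imwrite('pics/c3.png',np.hstack([crop(a,200,140,100,140,4)[...,::-1],crop(b,240,100,100,140,4)]))
E
```

```text
[[-0.2444 -0.0612]] [ 0.5  1.1 -0.2]
hull [[230, 206], [250, 212], [256, 219], [255, 226], [239, 243], [223, 240]] area 538.5
z.125 [[-0.2011, 0.0555], [-0.2031, -0.0144], [-0.2223, -0.0411], [-0.2479, -0.0461], [-0.3203, -0.0181], [-0.3256, 0.0326]]
z.07 [[-0.1686, 0.0713], [-0.1707, -0.0022], [-0.1909, -0.0304], [-0.2178, -0.0357], [-0.294, -0.0061], [-0.2997, 0.0472]]
```

View pics/c3.png

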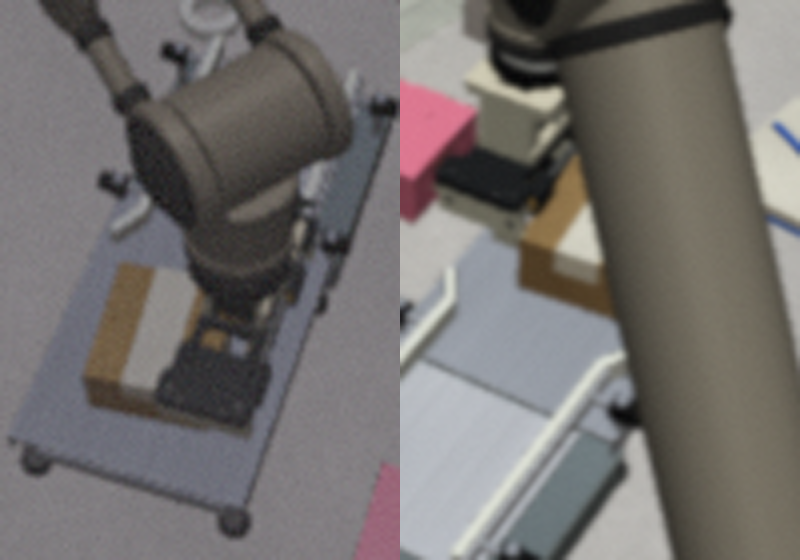

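The crop shows the carton's left edge nearly parallel to the lane. I'll retreat, rise and swing behind the carton to look.

Emit:
move_arm(rows=[[9, 2.5, 0, 0, -0.3], [15, 4, 0, 0, -0.3], [15, 4, 0, 0, -0.3], [0, 0, 25, 0, -0.3], [0, 0, 40, 0, -0.3], [0, 0, 40, 0, -0.3], [0, 0, 35, 0.14, -0.3], [0, -5, 30, 0.14, -0.3], [-10, -10, 30, 0.14, -0.3], [-10, -10, 20, 0.14, -0.3], [-10, -10, 20, 0.14, -0.3], [-10, -10, 20, 0.14, -0.3]])

```text
time: 7.55
tool_pos: [0.627, -0.2123, 0.3467]
tool_rot: [3.141, -0.0, 1.106]
contact_force: [0.5, 0.0, -0.1]
opening: 0.0596
grip_force: 0.0
```

Emit:
move_arm(rows=[[-10, -10, 5, 0.14, -0.3], [-10, -10, 0, 0.14, -0.3], [-10, -10, 0, 0.14, -0.3], [-10, -5, 0, 0.14, -0.3], [-5, 0, 0, 0.14, -0.3], [0, 0, 0, 0.03, -0.3], [0, 0, 0, 0, -0.3], [0, 0, 0, 0, -0.3]])

```text
time: 8.35
tool_pos: [0.5824, -0.2472, 0.3507]
tool_rot: [3.141, -0.0, 1.829]
contact_force: [-0.4, -0.6, 0.5]
opening: 0.0597
grip_force: 0.0
```

```bash
cat > wlook.py <<'E'
from h import *
import sys
s=monitor.observe();print(s['tool_pos'],s['tool_rot'][2],tol(s['tool_pos']),s['contact_force'].round(1))
im=vision.read_camera('wrist');cv2.imwrite(f'pics/w{sys.argv[1]}.png',im[...,::-1]);np.save(f'w{sys.argv[1]}.npy',np.r_[s['tool_pos'],s['tool_rot']])
E
python3 wlook.py 3
```

```text
[ 0.58237602 -0.24715444  0.35068276] 1.8289316131381654 [[-3.00038053e-01  2.45080812e-04]] [-0.4 -0.6  0.5]
```

View pics/w3.png

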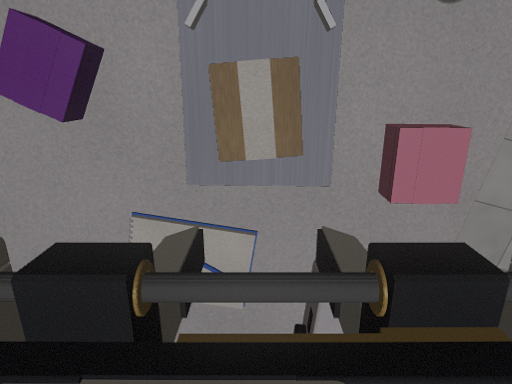

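The wrist view shows the carton's top at (209,64), (299,57), (303,156) and (219,161), with the table's rear edge at row 186 and its sides at columns 187 and 332. I'll measure it by mask.

```bash
cat > wmeas.py <<'E'
from h import *
import sys
def meas(n):
    v=np.load(f'w{n}.npy');c=cal('wrist',dict(tool_pos=v[:3],tool_rot=v[3:]))
    im=cv2.imread(f'pics/w{n}.png');h=cv2.cvtColor(im,cv2.COLOR_BGR2HSV)
    m=cv2.inRange(h,(8,70,30),(25,255,255));m[240:]=0
    m=cv2.morphologyEx(cv2.morphologyEx(m,cv2.MORPH_OPEN,np.ones((3,3),np.uint8)),cv2.MORPH_CLOSE,np.ones((1,41),np.uint8))
    con=max(cv2.findContours(m,cv2.RETR_EXTERNAL,cv2.CHAIN_APPROX_NONE)[0],key=cv2.contourArea)
    k=tol(onz(c,con[:,0].astype(float),.125))
    (cx,cy),(a,b),ang=cv2.minAreaRect((k*1000).astype(np.float32))
    bp=cv2.boxPoints(((cx,cy),(a,b),ang))
    print('rect centre mm',round(cx,1),round(cy,1),'size',round(a,1),round(b,1),'ang deg',round(ang,1),'| rear edge min x',bp[:,0].min())
if __name__=="__main__":
    meas(sys.argv[1])
E
python3 wmeas.py 3
python3 - <<'E'
from h import *
v=np.load('w3.npy');c=cal('wrist',dict(tool_pos=v[:3],tool_rot=v[3:]))
print(tol(onz(c,[(187,186),(332,186),(179,0),(342,0)],.07)).round(4).tolist())
print(tol(onz(c,[(209,64),(299,57),(303,156),(219,161)],.125)).round(4).tolist())
E
```

```text
rect centre mm -243.9 4.0 size 109.1 98.9 ang deg 4.5 | rear edge min x -302.13434
[[-0.3491, 0.1021], [-0.349, -0.1001], [-0.1177, 0.0972], [-0.1176, -0.0975]]
[[-0.1935, 0.0565], [-0.1863, -0.0421], [-0.2959, -0.0506], [-0.302, 0.0493]]
```

Emit:
move_arm(rows=[[2, -15, 0, 0, -0.3], [3, -20, -20, 0, -0.3], [0, 0, -40, 0, -0.3], [0, 0, -40, 0, -0.3], [0, 0, -40, 0, -0.3], [0, 0, -40, 0, -0.3], [0, 0, -30, 0, -0.3], [0, 0, -30, 0, -0.3], [0, 0, -15, 0, -0.3], [0, 0, -10, 0, -0.3], [0, 0, 0, 0, -0.3]])

```text
time: 9.5
tool_pos: [0.5865, -0.2827, 0.0842]
tool_rot: [-3.14, -0.002, 1.829]
contact_force: [0.5, 1.6, 0.2]
opening: 0.0598
grip_force: 0.0
```

Emit:
move_arm(rows=[[-1, 3.9, 0, 0, -0.3], [-1, 3.9, 0, 0, -0.3], [-1, 3.9, 0, 0, -0.3], [-0.8, 2.9, 0, 0, -0.3], [-0.5, 1.9, 0, 0, -0.3], [-0.5, 1.9, 0, 0, -0.3], [-0.5, 1.9, 0, 0, -0.3], [-0.5, 1.9, 0, 0, -0.3], [-0.5, 1.9, 0, 0, -0.3], [-0.5, 1.9, 0, 0, -0.3], [-0.5, 1.9, 0, 0, -0.3], [-0.5, 1.9, 0, 0, -0.3]])

```text
time: 10.7
tool_pos: [0.5792, -0.2525, 0.0858]
tool_rot: [3.141, 0.0, 1.83]
contact_force: [0.1, -2.4, 0.9]
opening: 0.0596
grip_force: 1.1
```

```bash
python3 wlook.py 4
```

```text
[ 0.57918485 -0.25254921  0.08583385] 1.8297764662132272 [[-0.30443914  0.00470798]] [ 0.1 -2.4  0.9]
```

View pics/w4.png

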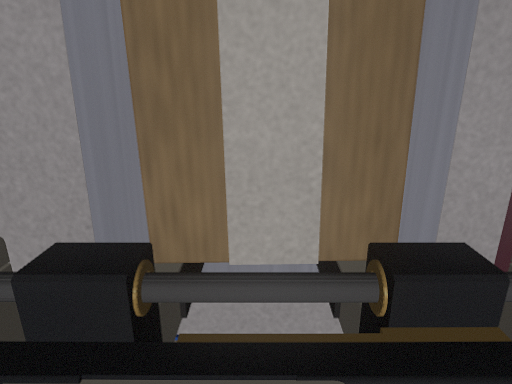

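The close wrist view shows the rear edge level at about row 263, so it is flush. The side edges run (124,0)-(149,262) on the left and (420,0)-(402,262) on the right. I'll put those edges in the lane frame.

```bash
cat > wedge.py <<'E'
from h import *
import sys
def edges(n):
    v=np.load(f'w{n}.npy');c=cal('wrist',dict(tool_pos=v[:3],tool_rot=v[3:]))
    h=cv2.cvtColor(cv2.imread(f'pics/w{n}.png'),cv2.COLOR_BGR2HSV)
    m=cv2.morphologyEx(cv2.inRange(h,(8,70,30),(25,255,255)),cv2.MORPH_OPEN,np.ones((5,5),np.uint8))
    L,R=[],[]
    for r in range(5,235,5):
        x=np.flatnonzero(m[r])
        if len(x)>40 and x[-1]-x[0]>150: L.append((x[0]-.5,r));R.append((x[-1]+.5,r))
    l,q=tol(onz(c,L,.125)),tol(onz(c,R,.125))
    a,b=np.polyfit(l[:,0],l[:,1],1),np.polyfit(q[:,0],q[:,1],1)
    # rear edge near columns left and right of the tape
    re=[]
    for x in list(range(165,205,5))+list(range(335,395,5)):
        y=np.flatnonzero(m[:275,x]); re.append((x,y[-1]+.5)) if len(y) else 0
    e=tol(onz(c,re,.125));er=np.polyfit(e[:,1],e[:,0],1)
    xc=er[1]+.055; print('slopes L,R',a[0],b[0],'rear-edge yaw',-er[0],'rear x at lane centre',er[1])
    for xx in (xc-.05,xc,xc+.05): print('x',round(xx,4),'L',round(np.polyval(a,xx),4),'R',round(np.polyval(b,xx),4),'mid',round((np.polyval(a,xx)+np.polyval(b,xx))/2,4))
edges(sys.argv[1])
E
python3 wedge.py 4
```

```text
slopes L,R 0.016718262432764468 0.017154161496630974 rear-edge yaw -0.008316429759620034 rear x at lane centre -0.2927372149426666
x -0.2877 L 0.0492 R -0.0499 mid -0.0004
x -0.2377 L 0.05 R -0.049 mid 0.0005
x -0.1877 L 0.0508 R -0.0482 mid 0.0013
```

The carton's y is about 0.5 mm and its yaw about 0.01 rad, flush on the fingers. I'll back off, centre and narrow the fingers, then push on.

Emit:
move_arm(rows=[[2, -7.7, 0, 0, 0], [4.3, 1.1, 0, 0, 0], [0, 0, 0, 0, 0], [-0.5, 1.9, 0, 0, 0], [-0.5, 1.9, 0, 0, 0], [-0.5, 1.9, 0, 0, 0], [-0.5, 1.9, 0, 0, 0], [-0.8, 2.9, 0, 0, 0], [-1, 3.9, 0, 0, 0], [-1, 3.9, 0, 0, 0], [-1, 3.9, 0, 0, 0], [-1, 3.9, 0, 0, 0]])

```text
time: 11.95
tool_pos: [0.5787, -0.2327, 0.0858]
tool_rot: [3.141, 0.0, 1.83]
contact_force: [1.1, -1.9, -0.7]
opening: 0.0462
grip_force: 0.8
```

Emit:
move_arm(rows=[[-1, 3.9, 0, 0, 0], [-1, 3.9, 0, 0, 0], [-1, 3.9, 0, 0, 0], [-1, 3.9, 0, 0, 0], [-1, 3.9, 0, 0, 0], [0, 0, 0, 0, 0]])

```text
time: 12.55
tool_pos: [0.5735, -0.2128, 0.0858]
tool_rot: [-3.141, -0.001, 1.83]
contact_force: [-0.2, -0.0, -0.5]
opening: 0.0457
grip_force: 0.0
```

```bash
python3 wlook.py 5; python3 wedge.py 5
```

```text
[ 0.57351645 -0.21275338  0.08577101] 1.8301867073734037 [[-2.64515149e-01  2.68462006e-05]] [-0.2 -0.  -0.5]
slopes L,R 0.0024790838791237334 0.0032011185952533156 rear-edge yaw 0.11341556576329832 rear x at lane centre -0.2516650510868967
x -0.2467 L 0.0489 R -0.0502 mid -0.0007
x -0.1967 L 0.049 R -0.05 mid -0.0005
x -0.1467 L 0.0491 R -0.0499 mid -0.0004
```

Emit:
move_arm(rows=[[-0.5, 2, 0, 0, 0], [-1, 3.9, 0, 0, 0], [-1, 3.9, 0, 0, 0], [-1, 3.9, 0, 0, 0], [-1, 3.8, 0, 0, 0], [-1, 3.9, 0, 0, 0], [-1, 3.9, 0, 0, 0], [-1.1, 3.9, 0, 0, 0], [-1, 3.9, 0, 0, 0], [-1, 3.9, 0, 0, 0], [-1.1, 3.9, 0, 0, 0], [-0.5, 2, 0, 0, 0]])

```text
time: 13.8
tool_pos: [0.5624, -0.1702, 0.0858]
tool_rot: [3.142, -0.0, 1.83]
contact_force: [0.0, -1.3, -0.5]
opening: 0.0458
grip_force: 0.9
```

```bash
python3 wlook.py 6; python3 wedge.py 6
```

```text
[ 0.56238554 -0.17018627  0.08575071] 1.8300387702628163 [[-2.20516908e-01 -8.04976986e-05]] [ 0.  -1.3 -0.5]
slopes L,R 0.006041599692989474 0.00044479149798452367 rear-edge yaw 0.11413766004515133 rear x at lane centre -0.20772216746529618
x -0.2027 L 0.0486 R -0.0502 mid -0.0008
x -0.1527 L 0.0489 R -0.0502 mid -0.0006
x -0.1027 L 0.0492 R -0.0502 mid -0.0005
```

Emit:
move_arm(rows=[[-0.5, 2, 0, 0, 0], [-1, 3.9, 0, 0, 0], [-1, 3.9, 0, 0, 0], [-1, 3.9, 0, 0, 0], [-1.1, 3.9, 0, 0, 0], [-1, 3.9, 0, 0, 0], [-1, 3.9, 0, 0, 0], [-1, 3.9, 0, 0, 0], [-1.1, 3.9, 0, 0, 0], [-1, 3.9, 0, 0, 0], [-1, 3.9, 0, 0, 0], [-1, 3.9, 0, 0, 0]])

```text
time: 15.05
tool_pos: [0.5507, -0.1254, 0.0858]
tool_rot: [3.141, 0.0, 1.83]
contact_force: [0.9, -1.1, 0.7]
opening: 0.0461
grip_force: 0.9
```

```bash
python3 wlook.py 7; python3 wedge.py 7
```

```text
[ 0.55073952 -0.12539196  0.08577323] 1.82982563497715 [[-0.17423378 -0.00025851]] [ 0.9 -1.1  0.7]
slopes L,R 0.0040393625271558644 -1.247817548492116e-05 rear-edge yaw 0.11450502907570677 rear x at lane centre -0.16151989155084076
x -0.1565 L 0.0486 R -0.0504 mid -0.0009
x -0.1065 L 0.0488 R -0.0504 mid -0.0008
x -0.0565 L 0.049 R -0.0504 mid -0.0007
```

Emit:
move_arm(rows=[[-1, 3.9, 0, 0, 0], [-1, 3.9, 0, 0, 0], [-1, 3.9, 0, 0, 0], [-1, 3.9, 0, 0, 0], [-1.1, 3.9, 0, 0, 0], [-1, 3.9, 0, 0, 0], [-1, 3.9, 0, 0, 0], [-1, 3.9, 0, 0, 0], [-1.1, 3.9, 0, 0, 0], [-1, 3.9, 0, 0, 0], [-1, 3.9, 0, 0, 0], [-1, 3.9, 0, 0, 0]])

```text
time: 16.3
tool_pos: [0.5385, -0.0786, 0.0858]
tool_rot: [3.141, 0.0, 1.83]
contact_force: [0.8, -1.4, -0.0]
opening: 0.0454
grip_force: 1.0
```

```bash
python3 wlook.py 8; python3 wedge.py 8
```

```text
[ 0.53854687 -0.07860501  0.08575974] 1.829806963286123 [[-0.12588448 -0.00041682]] [ 0.8 -1.4 -0. ]
slopes L,R 0.000738792303594911 0.00035625754632453283 rear-edge yaw 0.11558971111705561 rear x at lane centre -0.11319308497214448
x -0.1082 L 0.0487 R -0.0506 mid -0.001
x -0.0582 L 0.0487 R -0.0506 mid -0.0009
x -0.0082 L 0.0488 R -0.0506 mid -0.0009
```

Emit:
move_arm(rows=[[-1, 3.9, 0, 0, 0], [-1, 3.9, 0, 0, 0], [-1, 3.9, 0, 0, 0], [-1, 3.9, 0, 0, 0], [-1, 3.9, 0, 0, 0], [-1, 3.9, 0, 0, 0], [-1, 3.9, 0, 0, 0], [-1, 3.9, 0, 0, 0], [-1, 3.9, 0, 0, 0], [-0.7, 2.5, 0, 0, 0], [-0.4, 1.5, 0, 0, 0], [0, 0, 0, 0, 0]])

```text
time: 17.55
tool_pos: [0.5283, -0.0394, 0.0857]
tool_rot: [-3.141, -0.001, 1.83]
contact_force: [0.1, 0.4, -0.6]
opening: 0.0461
grip_force: 0.0
```

```bash
python3 wlook.py 9; python3 wedge.py 9
```

```text
[ 0.5283298  -0.03939125  0.08567156] 1.8299398877017825 [[-0.08536178 -0.00055145]] [ 0.1  0.4 -0.6]
slopes L,R 0.000582840204595959 0.0009086995652258568 rear-edge yaw 0.1128956829066034 rear x at lane centre -0.07262260214661957
x -0.0676 L 0.0485 R -0.0508 mid -0.0011
x -0.0176 L 0.0485 R -0.0508 mid -0.0011
x 0.0324 L 0.0486 R -0.0507 mid -0.0011
```

Emit:
move_arm(rows=[[-0.5, 2, 0, 0, 0], [-0.8, 3, 0, 0, 0], [-0.8, 3, 0, 0, 0], [-0.8, 3, 0, 0, 0], [-0.8, 3, 0, 0, 0], [-0.5, 2, 0, 0, 0], [-0.4, 1.4, 0, 0, 0], [0, 0, 0, 0, 0], [0, 0, 0, 0, 0]])

```text
time: 18.5
tool_pos: [0.5239, -0.0222, 0.0858]
tool_rot: [3.141, -0.0, 1.83]
contact_force: [-0.1, 0.6, -0.8]
opening: 0.0459
grip_force: 0.0
```

Emit:
move_arm(rows=[[1, -4, 0, 0, 0], [2, -7.7, 0, 0, 0], [5, -20, 0, 0, 0], [5, -20, 0, 0, 0], [0, 0, 20, 0, 0], [0, 0, 40, 0, 0], [0, 0, 40, 0, 0], [0, 0, 40, 0, 0], [0, 0, 40, 0, 0], [0, 0, 40, 0, 0], [0, 0, 40, 0, 0], [0, 0, 0, 0, 0]])

```text
time: 19.7
tool_pos: [0.5387, -0.0752, 0.3518]
tool_rot: [3.132, 0.006, 1.829]
contact_force: [0.9, -0.3, 0.7]
opening: 0.0462
grip_force: 0.0
```

Emit:
move_arm(rows=[[0, 0, 0, 0, 0], [0, 0, 0, 0, 0]])

```text
time: 19.9
tool_pos: [0.5364, -0.0744, 0.3444]
tool_rot: [-3.14, -0.001, 1.829]
contact_force: [0.3, 0.2, 0.1]
opening: 0.0457
grip_force: 0.0
```

```bash
python3 wlook.py 10; python3 wmeas.py 10
```

```text
[ 0.53644962 -0.07436825  0.34437552] 1.8294374587544366 [[-0.12125265  0.00052908]] [0.3 0.2 0.1]
rect centre mm -3.8 -1.3 size 101.6 99.0 ang deg 0.0 | rear edge min x -54.672943
```

View pics/w10.png

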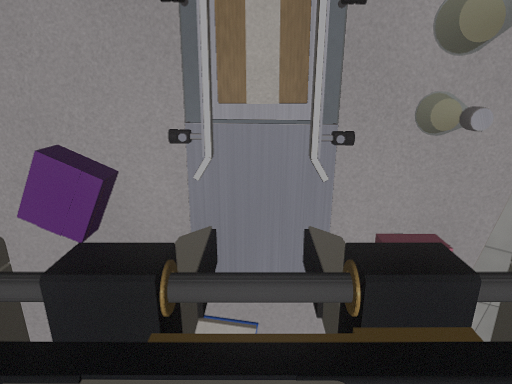

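The rear edge measures x=-54.7 mm, so the carton is centred to about 1 mm, square, and clear of both rails: its sides are at columns 216 and 308, the rails at 208 and 316. Next I'll check what stands near the key.

Run:
```python
from h import *
S,D=cal('scene'),cal('side')
def tri(p,q):
    a,b=rays(S,[p]),rays(D,[q]);t=np.linalg.lstsq(np.c_[a[1][0],-b[1][0]],b[0]-a[0],rcond=None)[0]
    return ((a[0]+a[1][0]*t[0]+b[0]+b[1][0]*t[1])/2).round(3)
print('bottle top',tri((350,133),(127,203)),'foot',onz(D,[(139,243)],0.01).round(3),'timer',onz(D,[(115,266)],.018).round(3),'beaker',onz(D,[(237,322)],.03).round(3),'indicator corners',onz(D,[(168,266),(147,322)],.035).round(3))
```

```text
bottle top [0.708 0.31  0.168] foot [[0.691 0.318 0.01 ]] timer [[0.666 0.416 0.018]] beaker [[0.298 0.29  0.03 ]] indicator corners [[0.551 0.313 0.035]
 [0.454 0.454 0.035]]
```

Emit:
move_arm(rows=[[-5, 40, 0, 0.1, 1], [-5, 40, 0, 0.12, 1], [-5, 40, 0, 0.12, 1], [-5, 40, 0, 0.12, 1], [-5, 40, 0, 0.12, 1], [-5, 40, 0, 0.12, 1], [-5, 40, 0, 0.12, 1], [-5, 40, 0, 0.12, 1], [-5, 40, 0, 0.12, 1], [0, 36, 0, 0.12, 1], [0, 0, 0, 0.132, 1], [0, 0, 0, 0, 1]])

```text
time: 21.15
tool_pos: [0.4914, 0.3227, 0.3438]
tool_rot: [-3.14, -0.003, -3.138]
contact_force: [1.1, -0.6, -0.2]
opening: 0.0001
grip_force: 0.0
```

Emit:
move_arm(rows=[[0, 0, 0, 0, 1], [0, 0, 0, 0, 1], [0, 0, 0, 0, 1]])

```text
time: 21.45
tool_pos: [0.4921, 0.3211, 0.3458]
tool_rot: [3.142, -0.0, 3.139]
contact_force: [0.3, -0.7, 0.2]
opening: 0.0004
grip_force: 0.0
```

```bash
python3 wlook.py 11
python3 - <<'E'
from h import *
v=np.load('w11.npy');c=cal('wrist',dict(tool_pos=v[:3],tool_rot=v[3:]))
print('expect',proj(c,[[.497,.362,.057],[.497,.438,.055]]))
im=cv2.imread('pics/w11.png')
h=cv2.cvtColor(im,cv2.COLOR_BGR2HSV);m=((h[...,1]<40)&(h[...,2]>165)).astype(np.uint8)*255
for thr in (150,170,190):
    m=((h[...,1]<45)&(h[...,2]>thr)).astype(np.uint8)*255;m[240:]=0
    n,l,st,ce=cv2.connectedComponentsWithStats(m)
    print(thr,[(st[i].tolist(),ce[i].round(1).tolist(),onz(c,[ce[i]],.057)[0].round(4).tolist()) for i in range(1,n) if 60<st[i][4]<4000][:8])
E
```

```text
[0.49213756 0.32112284 0.34575205] 3.1390603197061817 [[ 0.27244282 -0.05761415]] [ 0.3 -0.7  0.2]
expect [[288.9191041  153.41432573]
 [343.623079   153.04261423]]
150 [([218, 0, 35, 19, 344], [234.9, 8.6], [0.3175, 0.2917, 0.057]), ([459, 18, 53, 71, 3078], [486.8, 53.2], [0.3682, 0.6112, 0.057]), ([147, 20, 45, 49, 879], [168.7, 44.0], [0.3572, 0.2075, 0.057]), ([0, 96, 84, 29, 518], [41.7, 110.0], [0.4374, 0.0314, 0.057]), ([451, 102, 61, 63, 2966], [481.2, 133.5], [0.47, 0.6235, 0.057]), ([278, 143, 23, 22, 398], [289.1, 153.6], [0.4973, 0.3622, 0.057]), ([339, 147, 11, 12, 97], [344.1, 152.4], [0.4958, 0.4381, 0.057]), ([46, 149, 14, 22, 78], [51.9, 157.6], [0.5019, 0.0332, 0.057])]
170 []
190 []
```

The wrist mask puts the print key at (0.497, 0.362) and the tare key 76 mm to its left, which matches. I'll descend over the print key.

Emit:
move_arm(rows=[[2.5, 20, -30, 0, 1], [2.5, 21, -40, 0, 1], [0, 0, -40, 0, 1], [0, 0, -40, 0, 1], [0, 0, -40, 0, 1], [0, 0, -35, 0, 1], [0, 0, -25, 0, 1], [0, 0, -15, 0, 1], [0, 0, -10, 0, 1], [0, 0, 0, 0, 1], [0, 0, 0, 0, 1]])

```text
time: 22.6
tool_pos: [0.4974, 0.363, 0.0715]
tool_rot: [3.141, 0.001, 3.141]
contact_force: [1.1, 0.8, 0.5]
opening: 0.0008
grip_force: 0.0
```

```bash
python3 wlook.py 12
python3 - <<'E'
from h import *
s=monitor.observe();print(s['tool_rot'])
E
```

```text
[0.49743676 0.36297866 0.07152511] 3.1413150073799145 [[ 0.31155802 -0.07342532]] [1.1 0.8 0.5]
[3.14049948e+00 1.79663171e-03 3.14141672e+00]
```

Now press down in small steps.

Emit:
move_arm(rows=[[0, 0, -6, 0, 1], [0, 0, -5, 0, 1], [0, 0, -3, 0, 1], [0, 0, -2, 0, 1], [0, 0, -2, 0, 1], [0, 0, -1.5, 0, 1], [0, 0, 0, 0, 1]])

```text
time: 23.35
tool_pos: [0.4968, 0.3629, 0.0514]
tool_rot: [3.142, -0.0, -3.141]
contact_force: [-1.4, -1.5, 4.6]
opening: 0.0006
grip_force: 2.4
```

Emit:
move_arm(rows=[[0, 0, -1, 0, 1], [0, 0, -0.8, 0, 1], [0, 0, 0, 0, 1], [0, 0, 0, 0, 1]])

```text
time: 23.75
tool_pos: [0.4969, 0.3629, 0.0511]
tool_rot: [3.141, 0.001, -3.141]
contact_force: [-5.0, -4.1, 13.4]
opening: 0.0004
grip_force: 6.9
```

The key is bottomed: the force rose to 13 N with no further travel. I'll release it and retreat upward.

Emit:
move_arm(rows=[[0, 0, 3, 0, 1], [0, 0, 5, 0, 1], [0, 0, 15, 0, 1], [0, 0, 30, 0, 1], [0, 0, 40, 0, 1], [0, 0, 40, 0, 1], [0, 0, 40, 0, 1], [0, 0, 40, 0, 1], [0, 0, 40, 0, 1], [0, 0, 0, 0, 1], [0, 0, 0, 0, 1], [0, 0, 0, 0, 1]])

```text
time: 24.95
tool_pos: [0.4965, 0.3626, 0.3008]
tool_rot: [-3.14, -0.002, -3.141]
contact_force: [-0.1, 0.3, -0.2]
opening: 0.0005
grip_force: 0.0
```

Run:
```python
from cart import *
s=monitor.observe();print(s['time'],s['tool_pos'],s['contact_force'])
im,m=look('side');con=max(cv2.findContours(m,cv2.RETR_EXTERNAL,cv2.CHAIN_APPROX_NONE)[0],key=cv2.contourArea)
print('side brown',cv2.boundingRect(con),'expected',[proj(cal('side'),[np.r_[tow(x,y),z] for x in(-.055,.055) for y in(-.05,.05) for z in(.07,.125)]).__getattribute__(f)(0).round(0).tolist() for f in('min','max')])
from cell import workorder
print(workorder.hand_in())
```

```text
24.95 [0.49650782 0.36262101 0.30080231] [-0.14509893  0.34000309 -0.20312688]
side brown (225, 185, 49, 48) expected [[224.0, 183.0], [274.0, 234.0]]
the job is handed in; nothing more can be done
None
```

The carton is square on the plate, centred to about 1 mm and clear of both rails by my camera measurements; the print key was pressed fully down and released, and the job was handed in at about 25 s, with no verdict returned.

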